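# Cure a batch of printed links and tip them into the bin

### The job

Load every printed hinge link lying on the counter onto the aluminium scoop tray, slide the tray under the UV torch's bridge and hold the torch's tail button down for at least two seconds. Then take the tray out with the links on it, carry it level to the white bin, tip it so that they slide in, and leave the empty tray standing level on the narrow two-bar rest, with every link in the bin and the cup, rinse bottle and scraper left alone.

Things in the scene. Friction and masses are not known exactly. Their poses are not given: they have to be found in the camera images.
- tray: aluminium scoop tray, floor 140 x 104 mm, 4 mm thick; side and rear walls 14 mm high, 4 mm thick; open (no wall) at +x, the pouring end. Black grip tab at the rear: 12 mm thick along x (-76 to -64 mm), 50 mm wide along y, top 85 mm above the underside. Origin: underside, centre of the floor; x to the pouring end, z up. 180 g, balances at x = -14 mm
- tray_grip (a point): middle of the grip tab, 22 mm below its top; tray frame (-70, 0, 63) mm
- tray_mid (a point): point on the tray's floor that belongs under the torch; tray frame (0, 0, 4) mm
- tray_lip (a point): middle of the open pouring edge; tray frame (70, 0, 4) mm
- link0: chunky white printed hinge link, a round-ended block 40 x 20 x 18 mm (long x, width y, height z) with two dark pin holes; all links are alike. Origin at its centre (9 mm above the counter when lying flat). May be absent
- link1: chunky white printed hinge link, a round-ended block 40 x 20 x 18 mm (long x, width y, height z) with two dark pin holes; all links are alike. Origin at its centre (9 mm above the counter when lying flat). May be absent
- link2: chunky white printed hinge link, a round-ended block 40 x 20 x 18 mm (long x, width y, height z) with two dark pin holes; all links are alike. Origin at its centre (9 mm above the counter when lying flat). May be absent
- link3: chunky white printed hinge link, a round-ended block 40 x 20 x 18 mm (long x, width y, height z) with two dark pin holes; all links are alike. Origin at its centre (9 mm above the counter when lying flat). May be absent
- link4: chunky white printed hinge link, a round-ended block 40 x 20 x 18 mm (long x, width y, height z) with two dark pin holes; all links are alike. Origin at its centre (9 mm above the counter when lying flat). May be absent
- hood: fixed aluminium bridge holding the UV torch (radius 24 mm) upright on its middle: roof 160 (x) x 50 mm (y), underside 60, top 68 mm above the counter; walls at x = +-68 to +-80 mm leave a tunnel 136 mm wide, 50 mm long, along y, open at both ends; the tray goes in from the -y end, pouring end first. Origin: on the counter, middle of the tunnel
- lamp_spot (a point): point in the tunnel right under the torch, 4 mm above the counter (hood's axes)
- torch_top (a point): top of the torch's rubberised tail button, radius 14 mm, about 106 mm above the counter; it is pressed downwards
- torch (a joint): travel of the tail button, m: 0 out, 0.006 fully pressed (about 5 N); springs back
- bin: fixed white open bin, 160 x 160 mm, 60 mm high, walls 4 mm. Origin: underside, centre
- rest: fixed tray rest: base 100 x 110 mm with two upright steel bars, each 90 mm long along x and 8 mm thick, 44 mm apart (at y = +-22 mm), tops 55 mm above the counter. Origin: underside, centre
- rest_top (a point): middle between the two bars, level with their tops (55 mm)
- cup: empty white ceramic cup, radius 34 mm, 60 mm high; origin: underside, centre. Not to be disturbed
- rinse: rinse bottle, radius 30 mm, 160 mm high; origin: underside, centre. Not to be disturbed
- scraper: green plastic scraper, 145 mm long along x, blade 50 mm wide, lying flat; origin underneath. Not to be disturbed

How it is judged:
By the outcome, as a careful person would: the job done as asked, in the order asked, and still so for the second after the job is handed in, with the robot touching nothing.
Of link0, link1, link2, link3, link4 only 2 to 4 are there at a start; the rules pass over those that are not, and their reading is None.
At some moment in a run one of link0, link1, link2, link3, link4 may be knocked a few centimetres aside while the robot is not near it.
It also fails if it takes over 210 s, if anything falls off the work surface, if the arm or the gripper's body presses on something with over 40 N, if the wrist force passes 120 N, or if a joint passes its speed limit or range.

### The arm

A 7-joint arm with a two-finger parallel gripper is mounted at the origin on the work surface. World frame = base frame: x ahead of the robot, y to its left, z up, the work surface at z = 0. Lengths are in m, angles in rad, forces in N, time in s.
With the tool pointing down it reaches from about 0.4 to 0.875 m from the base axis. Payload 6.5 kg.
Tool frame: the origin (TCP) lies midway between the tips of the shut fingers; the grasp point (between the pads) lies 19 mm behind it; z points along the fingers, y is the line along which they close (so a half turn about z gives the same grasp; the last joint's range is limited). The gripper opens to 85 mm and grips with 20 to 120 N. Pads are 22 mm wide; open, the fingers measure 114 mm over their backs; the gripper's body (76 mm by 85 mm) begins 54 mm behind the grasp point. The pads swing forward as they close: fully open they stand 13 mm farther back than shut.
Start: joints at [-1.391, 0.536, -0.004, 1.538, 0.003, 1.067, -0.071], TCP at [0.158, 0.63, 0.231] pointing down, gripper open.
Joint ranges: [-2.7, 2.7], [-0.37, 2.16], [-1.27, 1.26], [0.24, 2.4], [-1.31, 4.45], [0.19, 1.91], [-2.76, 2.76]. Speed limits (rad/s): [2.39, 2.39, 3.14, 3.14, 3.14, 3.14, 3.14].

### API

Orientations are given as a unit quaternion [w, x, y, z].
In Python, from workcell import manip gives the robot as it stands. The module is installed in compiled form; this text tells all that it offers.
- The arm moves only by the tool drive_tool, never from a script. Its argument "targets" is a list of rows, each an object with "hand": the opening, from 0 (shut) to 1 (fully open); "xyz": the shift along the world's x, y, z normalised to -1 to 1, where 1 is 5 cm, a list of three; "rot": the turn, a rotation vector about the world's x, y, z normalised to -1 to 1, where 1 is 360 degrees, a list of three. In form: [{"hand": hand, "xyz": [dx, dy, dz], "rot": [ax, ay, az]}, ...]. A call has 1 to 20 rows; each row shifts and turns the commanded pose from where the row before left it; what a row does not reach is not made up. A row lasts 1/10 s, in which the tool goes at most 50 mm and 8.59 degrees, less where a joint would pass 70% of its speed; a pose out of reach is approached as far as the arm can. A call with a number of a shift or a turn outside -1 to 1 is refused whole. A call with a gripper value outside its range is refused whole. The fingers move at their own pace and stop on an object; "newtons" is the grip in N (left out, the last holds). Time passes only in rows, so rows that do not move let the fingers close. It gives the time, the measured TCP pose, the force, the opening and the grip force at its end, in the units of the state.
- manip.read_state(): the state, without advancing time (a new reading comes with each control period).
- manip.read_camera(name): name is "scene" or "side" or "wrist"; returns a dict with "img" (480x640x3 uint8, red, green, blue), "vertical_fov" (degrees; the focal length in pixels is half the picture's height over the tangent of half this angle, whatever the lens; pixels are square), "cx", "cy" (the principal point, pixels), "camera_from_world" (4x4, takes a point from world to camera coordinates); the wrist camera has in their place "hand_eye" (4x4, takes a point from camera to tool coordinates, whose origin is the TCP and whose axes are the flange's). Camera axes: x right, y down, z forward; pixel columns grow to the right and rows downward; lengths in m; the calibration is good to about 2 mm. A picture is of the moment at which its call begins: read the wrist's pose just before it. There is no depth.
- manip.sign_off(): hands the job in; it is judged then, once.
Trained networks look in a picture, given as the dict that the camera call returned (one of the last four; its "shot" number tells which), for a name from the list of things; names that differ only in an ending like _2 or _b are one class to them, and where a whole thing is asked for, a point or a joint stands for the part that bears it (a point fixed in the world has none). Each returns a list of dicts, best first, with "score" (0 to 1); they miss things now and then, are a little off and sometimes report something else, mostly with a low value. They report only what shows in the picture. A call takes as long as a camera call.
- manip.boxes_of(target, picture): "xyz" ([x, y, z] in m, in world coordinates, good to about 4 mm: the middle of the surface that is visible of it).
- manip.spot_point(target, picture): "xyz" ([x, y, z] in m, in world coordinates, good to about 4 mm: a listed point, or the origin of a listed thing).
The state is a dict: "time_s": time; "qpos": joint angles; "joint_vel": joint speeds; "effort": joint torques, N m; "tcp_pos": TCP position; "tool_rot": TCP orientation; "wrist_force": force on the tool from outside, world axes, zero at the start; "moment": the same for the moment, N m; "opening": opening from 0.0 (shut) to 1.0 (fully open); "finger_force": force on a finger pad.
Only numpy, scipy, OpenCV 4.12 (cv2) and the standard library are available. Lean on these libraries where they do the work, as an engineer would, in place of code of your own. Each camera call takes 0.05 s, during which the arm holds its last target. There are 200 camera calls.

## Working session

There is one attempt and no reset: what is moved stays moved. The work goes in short steps, Python scripts to look and compute and a tool call to move; the robot and the scene stay as the last step left them, time stands still between calls to the robot, and variables do not carry over. Pictures are saved under pics/ and viewed, at most 14 in all, crops included, and the job is handed in when it is done.

Besides the shell and the picture viewer there is one more tool, called by a JSON object that holds its "api" and its "payload", one argument or row to a line. drive_tool: Moves the arm, as the interface text tells. Scaled input: -1 to 1 covers 5 cm each way for a shift and 360 degrees each way for a turn. Its arguments: {"type":"object","properties":{"targets":{"type":"array"},"newtons":{"type":"number"}},"required":["targets"]}

```bash
mkdir -p pics
cat > h.py <<'E'
import numpy as np, cv2
from workcell import manip
def look(c,n=None):
    p=manip.read_camera(c)
    if n: cv2.imwrite(f'pics/{n}.png',cv2.cvtColor(p['img'],cv2.COLOR_RGB2BGR))
    return p
def P(p,names,k=1,f='spot_point'):
    for t in names:
        for d in getattr(manip,f)(t,p)[:k]: print(t,np.round(d['xyz'],3),round(d['score'],2),{a:b for a,b in d.items() if a not in('xyz','score')} or '')
def proj(p,X):
    f=240/np.tan(np.radians(p['vertical_fov']/2)); M=np.array(p['camera_from_world'])
    q=M[:3,:3]@np.array(X)+M[:3,3]; return p['cx']+f*q[0]/q[2],p['cy']+f*q[1]/q[2]
def ray(p,u,v,z):
    f=240/np.tan(np.radians(p['vertical_fov']/2)); M=np.array(p['camera_from_world'])
    R=M[:3,:3];o=-R.T@M[:3,3];d=R.T@np.array([(u-p['cx'])/f,(v-p['cy'])/f,1]); return o+d*(z-o[2])/d[2]
E
python3 - <<'E'
from h import *
N=['tray','tray_grip','tray_mid','tray_lip','hood','lamp_spot','torch_top','bin','rest','rest_top','cup','rinse','scraper']
for c in('scene','side'):
    p=look(c,c+'0'); print(c); P(p,N); P(p,['link0'],6)
s=manip.read_state(); print(s)
E
```

```text
scene
tray [ 0.574  0.096 -0.   ] 0.58 
tray_grip [0.581 0.027 0.059] 0.84 
tray_mid [0.577 0.098 0.004] 0.67 
tray_lip [ 0.575  0.171 -0.002] 0.73 
hood [0.536 0.356 0.005] 0.77 
torch_top [0.528 0.352 0.105] 0.58 
bin [0.527 0.358 0.11 ] 0.6 
rest [ 0.419 -0.324  0.   ] 0.8 
rest_top [ 0.422 -0.324  0.06 ] 0.75 
cup [ 0.419 -0.098  0.002] 0.56 
rinse [0.716 0.26  0.004] 0.92 
scraper [ 0.777  0.021 -0.   ] 0.77 
link0 [0.697 0.086 0.011] 0.84 
link0 [0.434 0.025 0.011] 0.47 
link0 [0.531 0.356 0.003] 0.27 
side
tray [ 0.575  0.098 -0.002] 0.9 
tray_grip [0.578 0.03  0.059] 0.85 
tray_mid [ 0.424 -0.328 -0.002] 0.58 
tray_lip [0.574 0.17  0.001] 0.6 
hood [0.434 0.025 0.008] 0.46 
torch_top [0.53  0.357 0.108] 0.53 
bin [ 0.64  -0.18  -0.002] 0.7 
rest [ 0.423 -0.325 -0.003] 0.6 
rest_top [ 0.424 -0.331  0.052] 0.95 
cup [ 0.426 -0.093 -0.   ] 0.61 
rinse [0.715 0.267 0.003] 0.66 
scraper [0.777 0.02  0.   ] 0.9 
link0 [0.699 0.084 0.012] 0.75 
link0 [0.438 0.028 0.007] 0.64 
{'time_s': 1.5, 'qpos': array([-1.39115647,  0.5363908 , -0.0043992 ,  1.53787284,  0.00262613,
        1.06729888, -0.07117822]), 'joint_vel': array([-1.05873020e-04,  5.15045018e-04,  5.06501180e-05,  8.42542002e-05,
       -8.58794737e-04, -4.31226114e-04,  1.33194024e-03]), 'effort': array([-1.50906480e-04, -5.83321345e+01,  1.04789849e+00, -2.59442747e+01,
        1.24688205e-02,  1.63498036e-03,  1.16930806e-05]), 'tcp_pos': array([0.15820003, 0.63046406, 0.23130648]), 'tool_rot': array([2.69494128e-05, 1.22575804e-01, 9.92459153e-01, 1.65152646e-05]), 'wrist_force': array([-0.07605006,  0.78250375, -0.66441067]), 'moment': array([-0.01373545,  0.00733339,  0.00085917]), 'finger_force': 0.0, 'opening': 1.0034250950876142}
```

View pics/scene0.png

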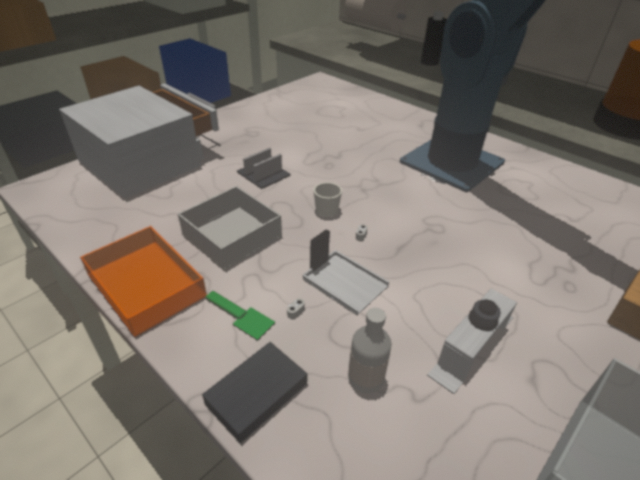

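View pics/side0.png

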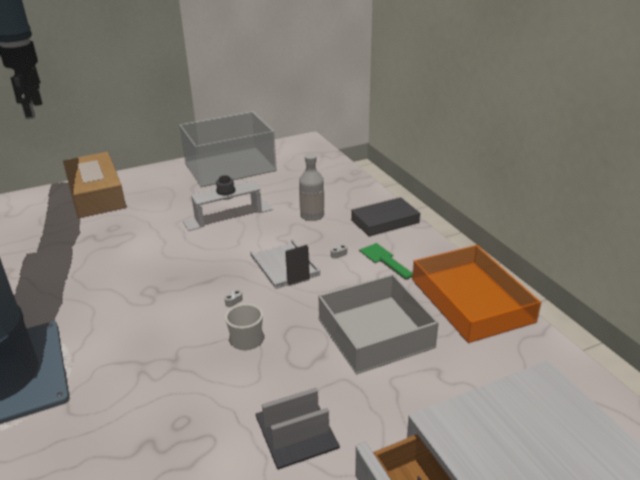

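The pictures show two links, at scene (297,308) and (362,231). The tray is at (345,282), the torch bridge at (485,320) and the bin at (230,228). The rest is at (263,168). I'll move above the tray for a wrist view.

{"api": "drive_tool", "payload": {
  "targets": [
    {"hand": 1,"xyz": [0.41,-0.57,0.2],"rot": [0,0,0.00195]},
    {"hand": 1,"xyz": [0.41,-0.57,0.2],"rot": [0,0,0.00195]},
    {"hand": 1,"xyz": [0.41,-0.57,0.2],"rot": [0,0,0.00195]},
    {"hand": 1,"xyz": [0.41,-0.57,0.2],"rot": [0,0,0.00195]},
    {"hand": 1,"xyz": [0.41,-0.57,0.2],"rot": [0,0,0.00195]},
    {"hand": 1,"xyz": [0.41,-0.57,0.2],"rot": [0,0,0.00195]},
    {"hand": 1,"xyz": [0.41,-0.57,0.2],"rot": [0,0,0.00195]},
    {"hand": 1,"xyz": [0.41,-0.57,0.2],"rot": [0,0,0.00195]},
    {"hand": 1,"xyz": [0.41,-0.57,0.2],"rot": [0,0,0.00195]},
    {"hand": 1,"xyz": [0.41,-0.57,0.2],"rot": [0,0,0.00195]},
    {"hand": 1,"xyz": [0.41,-0.57,0.2],"rot": [0,0,0.00195]},
    {"hand": 1,"xyz": [0.41,-0.57,0.2],"rot": [0,0,0.00195]},
    {"hand": 1,"xyz": [0.41,-0.57,0.2],"rot": [0,0,0.00195]},
    {"hand": 1,"xyz": [0.41,-0.57,0.2],"rot": [0,0,0.00195]},
    {"hand": 1,"xyz": [0.41,-0.57,0.2],"rot": [0,0,0.00195]},
    {"hand": 1,"xyz": [0.41,-0.57,0.2],"rot": [0,0,0.00195]},
    {"hand": 1,"xyz": [0.41,-0.57,0.2],"rot": [0,0,0.00195]},
    {"hand": 1,"xyz": [0.41,-0.57,0.2],"rot": [0,0,0.00195]},
    {"hand": 1,"xyz": [0.41,-0.57,0],"rot": [0,0,0.00195]},
    {"hand": 1,"xyz": [0.41,-0.57,0],"rot": [0,0,0.00195]}
  ]
}}

```text
time_s: 3.5
tcp_pos: [0.569, 0.0593, 0.4119]
tool_rot: [0.001, 0.0, 1.0, 0.0]
wrist_force: [0.8, -0.3, -0.1]
opening: 0.999
finger_force: 0.0
```

```bash
cat >> h.py <<'E'
from scipy.spatial.transform import Rotation as Ro
def wrist(n=None):
    s=manip.read_state(); p=look('wrist',n)
    q=s['tool_rot']; T=np.eye(4); T[:3,:3]=Ro.from_quat([q[1],q[2],q[3],q[0]]).as_matrix(); T[:3,3]=s['tcp_pos']
    p=dict(p); p['camera_from_world']=np.linalg.inv(T@np.array(p['hand_eye'])); return p
def st():
    s=manip.read_state(); q=s['tool_rot']; R=Ro.from_quat([q[1],q[2],q[3],q[0]]).as_matrix()
    print('t',round(s['time_s'],2),'tcp',np.round(s['tcp_pos'],4),'xax',np.round(R[:,0],3),'zax',np.round(R[:,2],3),'q',np.round(s['qpos'],2),'F',np.round(s['wrist_force'],1),'op',round(s['opening'],3),'ff',round(s['finger_force'],1)); return s
E
python3 - <<'E'
from h import *
st(); p=wrist('w0')
np.save('w0.npy',p['camera_from_world']); print(p['vertical_fov'],p['cx'],p['cy'])
P(p,['tray','tray_grip','tray_lip','tray_mid','hood','bin']);P(p,['link0'],4)
E
```

```text
t 3.5 tcp [0.569  0.0593 0.4119] xax [-1.     0.    -0.001] zax [ 0.001  0.    -1.   ] q [-0.46  0.27  0.36  1.52 -0.1   1.37  1.48] F [ 0.8 -0.3 -0.1] op 0.999 ff 0.0
61.69474582976971 314.78827102116827 241.38582254724994
tray [0.571 0.099 0.001] 0.81 
tray_grip [0.576 0.03  0.061] 0.59 
tray_lip [0.574 0.168 0.004] 0.73 
tray_mid [0.576 0.1   0.002] 0.92 
hood [ 0.529  0.355 -0.002] 0.92 
bin [ 0.642 -0.18   0.003] 0.88 
link0 [0.699 0.086 0.008] 0.7 
link0 [0.438 0.026 0.013] 0.61 
link0 [ 0.422 -0.326 -0.   ] 0.39
```

View pics/w0.png

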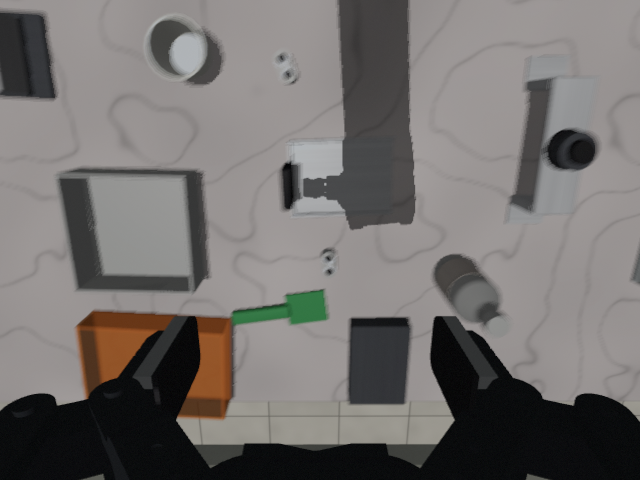

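The wrist view has right = +y and down = +x. Both links are visible at (330,262) and (287,67), with the tray at (340,178) and the hood at (560,140). I'll enlarge these for edge angles.

Run:
```python
import cv2,numpy as np
im=cv2.imread('pics/w0.png')
def c(x,y,w,h,k): return cv2.resize(im[y:y+h,x:x+w],None,fx=k,fy=k,interpolation=cv2.INTER_CUBIC)
o=np.zeros((600,800,3),np.uint8)
a=c(275,125,150,100,3); o[:300,:450]=a          # tray 
a=c(500,45,110,190,1.9); h,w=a.shape[:2]; o[:h,460:460+w]=a[:,:340]
a=c(268,45,40,45,5); o[305:530,:200]=a
a=c(310,240,40,40,5); o[305:505,210:410]=a
a=c(0,5,70,100,2); o[395:595,600:740]=a
cv2.imwrite('pics/crop1.png',o)
```

```text
(no output)
```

View pics/crop1.png

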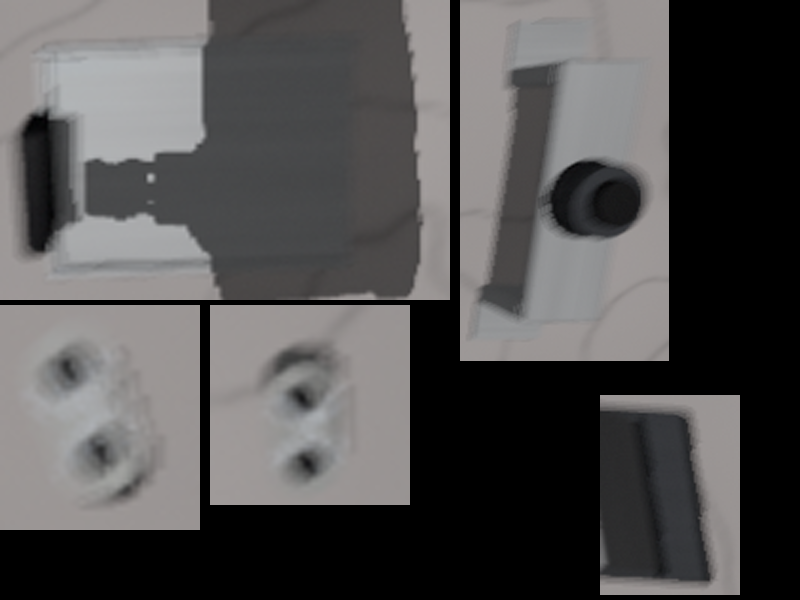

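Run:
```python
from h import *
p=dict(camera_from_world=np.load('w0.npy'),vertical_fov=61.694746,cx=314.788,cy=241.386)
M=p['camera_from_world'];print('cam',np.round(-M[:3,:3].T@M[:3,3],3),np.round(M[:3,:3],3).tolist())
H=lambda X,Y:(500+(X-460)/1.9,45+Y/1.9)
def seg(n,a,b,z):
    A,B=ray(p,*a,z),ray(p,*b,z);d=B-A;print(n,np.round(A[:2],4),np.round(B[:2],4),'ang',round(np.degrees(np.arctan2(d[1],d[0])),1),'len',round(np.hypot(*d[:2]),4))
c=[H(563,60),H(645,60),H(600,320),H(525,318)]
for i in range(4): seg('hood%d'%i,c[i],c[(i+1)%4],.068)
seg('base',H(508,22),H(472,338),.002)
seg('B',(282,58),(288,75),.018); seg('A',(328.4,258.2),(329.4,271.6),.018)
T=lambda X,Y:(275+X/3,125+Y/3)
seg('tT',T(45,48),T(350,40),.014); seg('tB',T(58,270),T(350,263),.014); seg('rear',T(45,48),T(58,270),.014);seg('tab',T(30,115),T(40,250),.085);seg('front',T(355,40),T(355,262),.004)
R=lambda X,Y:((X-600)/2,5+(Y-395)/2)
seg('restbaseR',R(690,415),R(710,580),.0); seg('bar',R(640,420),R(660,572),.055)
seg('binL',(59,172),(77,290),.06);seg('binT',(59,172),(202,172),.06);seg('binR',(202,172),(190,290),.06)
seg('binfloor',(88,172),(190,172),.004)
```

```text
cam [0.49  0.06  0.555] [[0.0, 1.0, -0.0], [0.951, -0.0, 0.308], [0.308, -0.0, -0.951]]
hood0 [0.4533 0.3292] [0.4534 0.3777] ang 90.0 len 0.0485
hood1 [0.4534 0.3777] [0.6114 0.3825] ang 1.7 len 0.1582
hood2 [0.6114 0.3825] [0.6101 0.3331] ang -91.6 len 0.0494
hood3 [0.6101 0.3331] [0.4533 0.3292] ang -178.6 len 0.1568
base [0.425 0.325] [0.6417 0.333 ] ang 2.1 len 0.2169
B [0.4284 0.0201] [0.4477 0.027 ] ang 19.8 len 0.0205
A [0.6894 0.0795] [0.7099 0.0812] ang 4.6 len 0.0206
tT [0.5274 0.0277] [0.524  0.1606] ang 91.5 len 0.1329
tB [0.6271 0.0318] [0.6238 0.1664] ang 91.4 len 0.1346
rear [0.5274 0.0277] [0.6271 0.0318] ang 2.3 len 0.0998
tab [0.5476 0.0257] [0.6009 0.0285] ang 3.0 len 0.0533
front [0.5247 0.1646] [0.6258 0.1707] ang 3.4 len 0.1013
restbaseR [ 0.378  -0.2708] [ 0.4733 -0.2776] ang -4.1 len 0.0956
bar [ 0.3916 -0.2662] [ 0.4706 -0.2724] ang -4.5 len 0.0793
binL [ 0.5611 -0.2533] [ 0.7194 -0.2602] ang -2.5 len 0.1584
binT [ 0.5611 -0.2533] [ 0.5612 -0.0781] ang 90.0 len 0.1753
binR [ 0.5612 -0.0781] [ 0.7194 -0.108 ] ang -10.7 len 0.161
binfloor [ 0.5692 -0.2493] [ 0.5692 -0.1101] ang 90.0 len 0.1392
```

Link A lies at about (0.699, 0.083) at 4.6°, and link B at (0.437, 0.025) at 20°. The hood yaw is 1.8°, the tray 91.9° and the rest -4.3°. I'll go over link A first.

{"api": "drive_tool", "payload": {
  "targets": [
    {"hand": 1,"xyz": [0.26,0.05,-0.58],"rot": [0,0,0.0013]},
    {"hand": 1,"xyz": [0.26,0.05,-0.58],"rot": [0,0,0.0013]},
    {"hand": 1,"xyz": [0.26,0.05,-0.58],"rot": [0,0,0.0013]},
    {"hand": 1,"xyz": [0.26,0.05,-0.58],"rot": [0,0,0.0013]},
    {"hand": 1,"xyz": [0.26,0.05,-0.58],"rot": [0,0,0.0013]},
    {"hand": 1,"xyz": [0.26,0.05,-0.58],"rot": [0,0,0.0013]},
    {"hand": 1,"xyz": [0.26,0.05,-0.58],"rot": [0,0,0.0013]},
    {"hand": 1,"xyz": [0.26,0.05,-0.58],"rot": [0,0,0.0013]},
    {"hand": 1,"xyz": [0.26,0.05,-0.58],"rot": [0,0,0.0013]},
    {"hand": 1,"xyz": [0.26,0.05,-0.58],"rot": [0,0,0.0013]},
    {"hand": 1,"xyz": [0,0,0],"rot": [0,0,0]}
  ]
}}

```text
time_s: 5.0
tcp_pos: [0.6957, 0.0871, 0.1166]
tool_rot: [-0.003, -0.042, 0.999, -0.0]
wrist_force: [-0.6, 1.0, -0.4]
opening: 1.0
finger_force: 0.0
```

Run:
```python
from h import *
st(); p=wrist('w1'); print(proj(p,[.699,.084,.018]))
P(p,['tray_grip','tray_lip','tray_mid']);P(p,['link0'],3);P(look('scene'),['link0'],3)
```

```text
t 5.0 tcp [0.6957 0.0871 0.1166] xax [-0.997 -0.083  0.007] zax [-0.007 -0.    -1.   ] q [-0.36  0.76  0.27  1.47 -0.23  0.94  1.63] F [-0.6  1.  -0.4] op 1.0 ff 0.0
(np.float64(308.11264166595805), np.float64(247.7389310990008))
tray_grip [0.574 0.03  0.062] 0.58 
tray_lip [0.573 0.167 0.004] 0.83 
tray_mid [0.575 0.101 0.005] 0.71 
link0 [0.697 0.084 0.006] 0.65 
link0 [0.696 0.084 0.011] 0.76
```

View pics/w1.png

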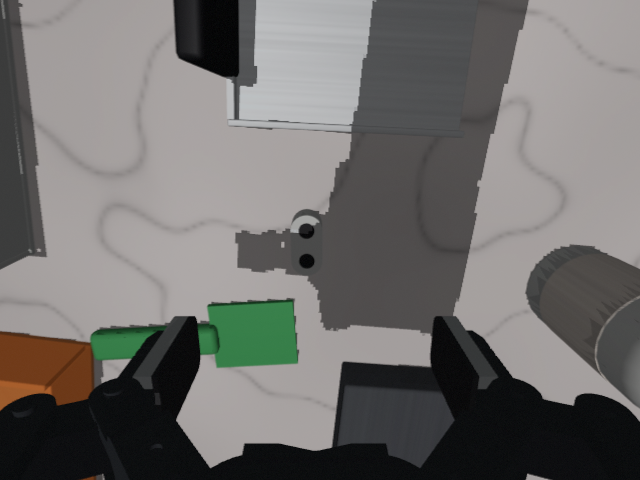

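{"api": "drive_tool", "payload": {
  "targets": [
    {"hand": 0.7,"xyz": [0.02,-0.03,-0.4],"rot": [0,0,0]},
    {"hand": 0.7,"xyz": [0.02,-0.03,-0.4],"rot": [0,0,0]},
    {"hand": 0.7,"xyz": [0,0,-0.4],"rot": [0,0,0]},
    {"hand": 0.7,"xyz": [0,0,-0.4],"rot": [0,0,0]},
    {"hand": 0.7,"xyz": [0,0,-0.3],"rot": [0,0,0]},
    {"hand": 0.7,"xyz": [0,0,0],"rot": [0,0,0]},
    {"hand": 0.7,"xyz": [0,0,0],"rot": [0,0,0]}
  ]
}}

```text
time_s: 6.05
tcp_pos: [0.7004, 0.0824, 0.0266]
tool_rot: [0.0, -0.04, 0.999, -0.0]
wrist_force: [1.0, -0.2, 0.4]
opening: 0.703
finger_force: 0.0
```

{"api": "drive_tool", "payload": {
  "targets": [
    {"hand": 0.7,"xyz": [-0.03,0.02,-0.24],"rot": [0,0,0]},
    {"hand": 0.7,"xyz": [0,0,-0.22],"rot": [0,0,0]},
    {"hand": 0.7,"xyz": [0,0,0],"rot": [0,0,0]},
    {"hand": 0,"xyz": [0,0,0],"rot": [0,0,0]},
    {"hand": 0,"xyz": [0,0,0],"rot": [0,0,0]},
    {"hand": 0,"xyz": [0,0,0],"rot": [0,0,0]},
    {"hand": 0,"xyz": [0,0,0],"rot": [0,0,0]},
    {"hand": 0,"xyz": [0,0,0],"rot": [0,0,0]},
    {"hand": 0,"xyz": [0,0,0],"rot": [0,0,0]},
    {"hand": 0,"xyz": [0,0,0],"rot": [0,0,0]}
  ],
  "newtons": 30
}}

```text
time_s: 7.05
tcp_pos: [0.6992, 0.0835, 0.0039]
tool_rot: [0.001, -0.04, 0.999, 0.0]
wrist_force: [-1.2, 0.5, 4.4]
opening: 0.227
finger_force: 30.1
```

{"api": "drive_tool", "payload": {
  "targets": [
    {"hand": 0,"xyz": [0,0,0.4],"rot": [0,0,0]},
    {"hand": 0,"xyz": [0,0,0.6],"rot": [0,0,-0.0015]},
    {"hand": 0,"xyz": [-0.4,0.08,0.1],"rot": [0,0,-0.0015]},
    {"hand": 0,"xyz": [-0.4,0.08,0],"rot": [0,0,-0.0015]},
    {"hand": 0,"xyz": [-0.4,0.08,0],"rot": [0,0,-0.0015]},
    {"hand": 0,"xyz": [-0.4,0.08,0],"rot": [0,0,-0.0015]},
    {"hand": 0,"xyz": [-0.42,0.09,0],"rot": [0,0,0]},
    {"hand": 0,"xyz": [0,0,0],"rot": [0,0,0]},
    {"hand": 0,"xyz": [0,0,-0.5],"rot": [0,0,0]},
    {"hand": 0,"xyz": [0,0,-0.3],"rot": [0,0,0]},
    {"hand": 0,"xyz": [0,0,0],"rot": [0,0,0]},
    {"hand": 0,"xyz": [0,0,0],"rot": [0,0,0]}
  ]
}}

```text
time_s: 8.25
tcp_pos: [0.5979, 0.1037, 0.0184]
tool_rot: [-0.0, -0.017, 1.0, -0.0]
wrist_force: [0.6, -0.1, 0.7]
opening: 0.225
finger_force: 29.5
```

Run:
```python
from h import *
st(); P(look('side'),['link0'],3)
```

```text
t 8.25 tcp [0.5979 0.1037 0.0184] xax [-0.999 -0.034  0.   ] zax [-0. -0. -1.] q [-0.41  0.77  0.23  1.78 -0.28  0.63  1.58] F [ 0.6 -0.1  0.7] op 0.225 ff 29.5
link0 [0.434 0.027 0.008] 0.52
```

{"api": "drive_tool", "payload": {
  "targets": [
    {"hand": 0,"xyz": [0,0,-0.1],"rot": [0,0,0]},
    {"hand": 0,"xyz": [0,0,-0.08],"rot": [0,0,0]},
    {"hand": 0,"xyz": [0,0,0],"rot": [0,0,0]},
    {"hand": 0.45,"xyz": [0,0,0],"rot": [0,0,0]},
    {"hand": 0.45,"xyz": [0,0,0],"rot": [0,0,0]},
    {"hand": 0.45,"xyz": [0,0,0],"rot": [0,0,0]},
    {"hand": 0.45,"xyz": [0,0,0.4],"rot": [0,0,0]},
    {"hand": 0.45,"xyz": [0,0,0.8],"rot": [0,0,0]},
    {"hand": 0.45,"xyz": [0,0,0.8],"rot": [0,0,0]},
    {"hand": 0.7,"xyz": [-0.5,-0.2,0.4],"rot": [0,0,0.01]},
    {"hand": 0.7,"xyz": [-0.5,-0.2,0],"rot": [0,0,0.01]},
    {"hand": 0.7,"xyz": [-0.5,-0.2,0],"rot": [0,0,0.01]},
    {"hand": 0.7,"xyz": [-0.5,-0.3,0],"rot": [0,0,0.01]},
    {"hand": 0.7,"xyz": [-0.6,-0.3,0],"rot": [0,0,0.01]},
    {"hand": 0.7,"xyz": [-0.6,-0.35,-0.3],"rot": [0,0,0]},
    {"hand": 0.7,"xyz": [0,0,0],"rot": [0,0,0]},
    {"hand": 0.7,"xyz": [0,0,0],"rot": [0,0,0]}
  ]
}}

```text
time_s: 10.05
tcp_pos: [0.4374, 0.0262, 0.1144]
tool_rot: [0.0, -0.173, 0.985, 0.0]
wrist_force: [0.7, 0.3, -0.4]
opening: 0.701
finger_force: 0.0
```

Run:
```python
from h import *
st(); p=wrist('w2'); print(proj(p,[.437,.026,.018]))
P(p,['link0'],3);P(look('scene'),['link0'],3)
cv2.imwrite('pics/w2c.png',cv2.resize(cv2.imread('pics/w2.png')[100:400],None,fx=1.2,fy=1.2))
```

```text
t 10.05 tcp [0.4374 0.0262 0.1144] xax [-0.94 -0.34 -0.  ] zax [ 0.  0. -1.] q [-0.35  0.38  0.22  2.18 -0.14  0.6   1.89] F [ 0.7  0.3 -0.4] op 0.701 ff 0.0
(np.float64(313.5544345346225), np.float64(242.25236641081898))
link0 [0.44  0.028 0.012] 0.83 
link0 [0.594 0.104 0.009] 0.64 
link0 [0.435 0.024 0.009] 0.54 
link0 [ 0.421 -0.322 -0.001] 0.49 
link0 [0.596 0.108 0.016] 0.48
```

View pics/w2.png

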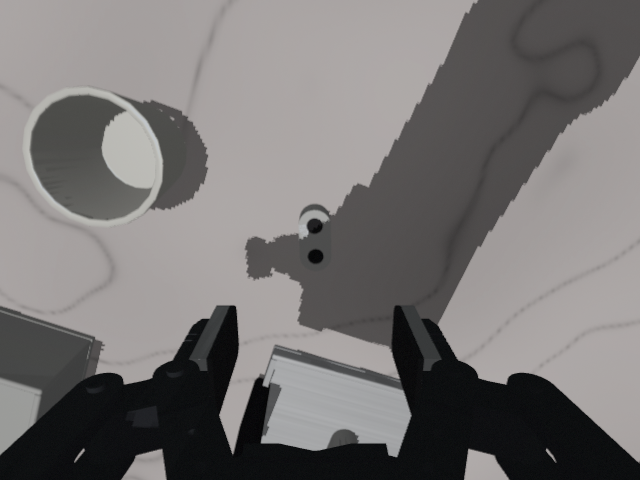

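Link B is centred and aligned, with its holes at (315,226) and (316,256). Descending to grasp.

{"api": "drive_tool", "payload": {
  "targets": [
    {"hand": 0.7,"xyz": [0,0,-0.5],"rot": [0,0,0]},
    {"hand": 0.7,"xyz": [0,0,-0.5],"rot": [0,0,0]},
    {"hand": 0.7,"xyz": [0,0,-0.5],"rot": [0,0,0]},
    {"hand": 0.7,"xyz": [0,0,-0.4],"rot": [0,0,0]},
    {"hand": 0.7,"xyz": [0,0,-0.2],"rot": [0,0,0]},
    {"hand": 0.7,"xyz": [0,0,-0.1],"rot": [0,0,0]},
    {"hand": 0.7,"xyz": [0,0,0],"rot": [0,0,0]},
    {"hand": 0,"xyz": [0,0,0],"rot": [0,0,0]},
    {"hand": 0,"xyz": [0,0,0],"rot": [0,0,0]},
    {"hand": 0,"xyz": [0,0,0],"rot": [0,0,0]},
    {"hand": 0,"xyz": [0,0,0],"rot": [0,0,0]},
    {"hand": 0,"xyz": [0,0,0],"rot": [0,0,0]},
    {"hand": 0,"xyz": [0,0,0],"rot": [0,0,0]},
    {"hand": 0,"xyz": [0,0,0],"rot": [0,0,0]}
  ]
}}

```text
time_s: 11.65
tcp_pos: [0.4383, 0.0266, 0.0051]
tool_rot: [0.001, -0.173, 0.985, 0.0]
wrist_force: [-0.3, -0.0, 5.5]
opening: 0.228
finger_force: 29.4
```

{"api": "drive_tool", "payload": {
  "targets": [
    {"hand": 0,"xyz": [0,0,0.4],"rot": [0,0,0]},
    {"hand": 0,"xyz": [0,0,0.8],"rot": [0,0,-0.01]},
    {"hand": 0,"xyz": [0.4,0.3,0],"rot": [0,0,-0.01]},
    {"hand": 0,"xyz": [0.4,0.3,0],"rot": [0,0,-0.01]},
    {"hand": 0,"xyz": [0.5,0.3,0],"rot": [0,0,-0.01]},
    {"hand": 0,"xyz": [0.5,0.3,0],"rot": [0,0,-0.01]},
    {"hand": 0,"xyz": [0.46,0.33,0],"rot": [0,0,0]},
    {"hand": 0,"xyz": [0,0,0],"rot": [0,0,0]},
    {"hand": 0,"xyz": [0,0,-0.5],"rot": [0,0,0]},
    {"hand": 0,"xyz": [0,0,-0.4],"rot": [0,0,0]},
    {"hand": 0,"xyz": [0,0,0],"rot": [0,0,0]},
    {"hand": 0,"xyz": [0,0,0],"rot": [0,0,0]}
  ]
}}

```text
time_s: 12.85
tcp_pos: [0.5502, 0.1025, 0.0196]
tool_rot: [-0.0, -0.017, 1.0, -0.0]
wrist_force: [0.1, -0.3, 0.1]
opening: 0.223
finger_force: 29.7
```

Run:
```python
from h import *
st(); P(look('scene'),['link0','tray_lip','tray_mid'],3)
```

```text
t 12.85 tcp [0.5502 0.1025 0.0196] xax [-0.999 -0.033  0.001] zax [-0.001 -0.    -1.   ] q [-0.46  0.71  0.25  1.9  -0.31  0.56  1.61] F [ 0.1 -0.3  0.1] op 0.223 ff 29.7
link0 [0.595 0.108 0.017] 0.76 
link0 [0.544 0.1   0.027] 0.56 
tray_lip [0.573 0.17  0.002] 0.91 
tray_mid [0.573 0.097 0.008] 0.9 
tray_mid [ 0.419 -0.327  0.   ] 0.64
```

{"api": "drive_tool", "payload": {
  "targets": [
    {"hand": 0,"xyz": [0.03,0,-0.1],"rot": [0,0,0]},
    {"hand": 0,"xyz": [0,0,-0.09],"rot": [0,0,0]},
    {"hand": 0,"xyz": [0,0,0],"rot": [0,0,0]},
    {"hand": 0.45,"xyz": [0,0,0],"rot": [0,0,0]},
    {"hand": 0.45,"xyz": [0,0,0],"rot": [0,0,0]},
    {"hand": 0.45,"xyz": [0,0,0],"rot": [0,0,0]},
    {"hand": 0.45,"xyz": [0,0,0.4],"rot": [0,0,0]},
    {"hand": 0.45,"xyz": [0,0,0.8],"rot": [0,0,0]},
    {"hand": 0.45,"xyz": [0,0,0.8],"rot": [0,0,0]},
    {"hand": 0.5,"xyz": [0.1,-0.3,0.7],"rot": [0,0,0]},
    {"hand": 0.5,"xyz": [0.1,-0.4,0],"rot": [0,0,0]},
    {"hand": 0.5,"xyz": [0.1,-0.4,0],"rot": [0,0,0]},
    {"hand": 0.5,"xyz": [0.17,-0.36,0],"rot": [0,0,0]},
    {"hand": 0.5,"xyz": [0,0,0],"rot": [0,0,0]},
    {"hand": 0.5,"xyz": [0,0,0],"rot": [0,0,0]}
  ]
}}

```text
time_s: 14.55
tcp_pos: [0.5754, 0.0302, 0.1447]
tool_rot: [-0.0, -0.017, 1.0, 0.0]
wrist_force: [-0.1, 1.1, 0.0]
opening: 0.501
finger_force: 0.0
```

Run:
```python
from h import *
st(); p=wrist('w3'); print(proj(p,[.577,.029,.085]))
P(p,['link0','tray_grip','tray_lip'],3);P(look('side'),['tray_grip','torch_top'],1)
```

```text
t 14.55 tcp [0.5754 0.0302 0.1447] xax [-0.999 -0.033  0.   ] zax [-0.  0. -1.] q [-0.39  0.54  0.35  1.82 -0.24  0.82  1.68] F [-0.1  1.1  0. ] op 0.501 ff 0.0
(np.float64(310.8233289273727), np.float64(267.3297102410329))
link0 [0.551 0.103 0.013] 0.81 
link0 [0.592 0.106 0.013] 0.59 
tray_grip [0.573 0.031 0.061] 0.72 
tray_lip [0.574 0.167 0.004] 0.89 
tray_lip [0.574 0.098 0.002] 0.4 
tray_grip [0.577 0.028 0.059] 0.81 
torch_top [0.529 0.357 0.109] 0.44
```

View pics/w3.png

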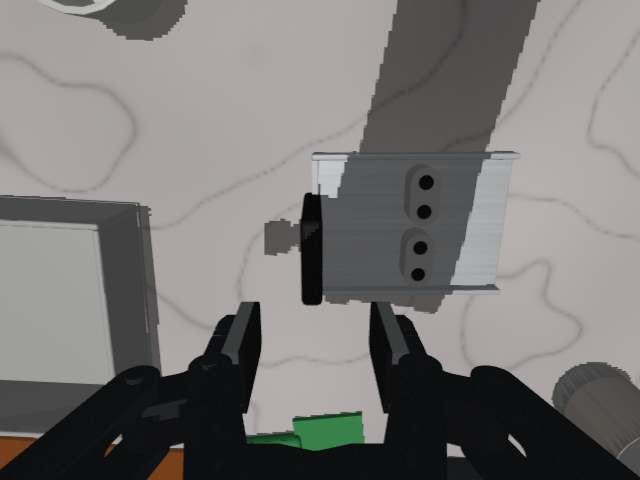

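The tray shows both links on it. The tab top spans about (302–323, 195–304).

Run:
```python
from h import *
p=wrist(); im=p['img'].astype(int).sum(2)
sub=im[180:320,290:335]; m=sub<75
ys,xs=np.nonzero(m); print(xs.min()+290,xs.max()+290,ys.min()+180,ys.max()+180)
for r in range(190,310,8): 
    c=np.nonzero(m[r-180])[0]; print(r,(c.min()+290,c.max()+290) if len(c) else None, end=' ')
for u,v in((302,200),(312,195),(312,304),(302,296),(323,250)): print(u,v,np.round(ray(p,u,v,.085),4))
```

```text
300 320 193 303
190 None 198 (np.int64(304), np.int64(318)) 206 (np.int64(303), np.int64(319)) 214 (np.int64(301), np.int64(319)) 222 (np.int64(300), np.int64(320)) 230 (np.int64(300), np.int64(320)) 238 (np.int64(300), np.int64(320)) 246 (np.int64(300), np.int64(320)) 254 (np.int64(300), np.int64(320)) 262 (np.int64(300), np.int64(320)) 270 (np.int64(301), np.int64(320)) 278 (np.int64(301), np.int64(320)) 286 (np.int64(301), np.int64(320)) 294 (np.int64(301), np.int64(320)) 302 (np.int64(302), np.int64(318)) 302 200 [0.5402 0.0238 0.085 ]
312 195 [0.5375 0.0288 0.085 ]
312 304 [0.5991 0.0308 0.085 ]
302 296 [0.5943 0.0251 0.085 ]
323 250 [0.567  0.0357 0.085 ]
```

{"api": "drive_tool", "payload": {
  "targets": [
    {"hand": 0.5,"xyz": [-0.01,-0.02,-0.5],"rot": [0,0,0]},
    {"hand": 0.5,"xyz": [0,0,-0.5],"rot": [0,0,0]},
    {"hand": 0.5,"xyz": [0,0,-0.5],"rot": [0,0,0]},
    {"hand": 0.5,"xyz": [0,0,-0.5],"rot": [0,0,0]},
    {"hand": 0.5,"xyz": [0,0,0],"rot": [0,0,0]},
    {"hand": 0.5,"xyz": [0,0,0],"rot": [0,0,0]},
    {"hand": 0,"xyz": [0,0,0],"rot": [0,0,0]},
    {"hand": 0,"xyz": [0,0,0],"rot": [0,0,0]},
    {"hand": 0,"xyz": [0,0,0],"rot": [0,0,0]},
    {"hand": 0,"xyz": [0,0,0],"rot": [0,0,0]},
    {"hand": 0,"xyz": [0,0,0],"rot": [0,0,0]},
    {"hand": 0,"xyz": [0,0,0],"rot": [0,0,0]},
    {"hand": 0,"xyz": [0,0,0],"rot": [0,0,0]}
  ],
  "newtons": 80
}}

```text
time_s: 16.25
tcp_pos: [0.5763, 0.0289, 0.0463]
tool_rot: [0.001, -0.017, 1.0, 0.0]
wrist_force: [-0.6, -0.9, 7.4]
opening: 0.133
finger_force: 79.0
```

{"api": "drive_tool", "payload": {
  "targets": [
    {"hand": 0,"xyz": [0,0,0.08],"rot": [0,0,0]},
    {"hand": 0,"xyz": [0,0,0.08],"rot": [0,0,0]},
    {"hand": 0,"xyz": [-0.1,0.1,0],"rot": [0,0,0]},
    {"hand": 0,"xyz": [-0.2,0.2,0],"rot": [0,0,0]},
    {"hand": 0,"xyz": [-0.2,0.3,0],"rot": [0,0,0]},
    {"hand": 0,"xyz": [-0.2,0.4,0],"rot": [0,0,0]},
    {"hand": 0,"xyz": [-0.18,0.4,0],"rot": [0,0,0]},
    {"hand": 0,"xyz": [0,0.3,0],"rot": [0,0,0]},
    {"hand": 0,"xyz": [0,0.2,0],"rot": [0,0,0]},
    {"hand": 0,"xyz": [0,0.1,0],"rot": [0,0,0]},
    {"hand": 0,"xyz": [0,0,0],"rot": [0,0,0]},
    {"hand": 0,"xyz": [0,0,0],"rot": [0,0,0]}
  ]
}}

```text
time_s: 17.45
tcp_pos: [0.5315, 0.1279, 0.0528]
tool_rot: [0.0, -0.016, 1.0, -0.0]
wrist_force: [1.3, -0.7, -2.6]
opening: 0.129
finger_force: 78.0
```

Run:
```python
from h import *
st(); p=wrist('w4'); 
P(p,['hood','torch_top','lamp_spot','tray_lip','tray_mid']);P(p,['link0'],3); p=look('side','s4');P(p,['tray_grip','tray_lip','torch_top','hood'],1)
```

```text
t 17.45 tcp [0.5315 0.1279 0.0528] xax [-0.999 -0.033 -0.   ] zax [ 0.    -0.001 -1.   ] q [-0.55  0.64  0.3   1.94 -0.31  0.6   1.56] F [ 1.3 -0.7 -2.6] op 0.129 ff 78.0
tray_lip [0.528 0.266 0.011] 0.66 
tray_mid [0.528 0.198 0.009] 0.79 
link0 [0.506 0.204 0.021] 0.95 
link0 [0.547 0.208 0.017] 0.94 
tray_grip [0.531 0.128 0.066] 0.6 
tray_lip [0.525 0.269 0.008] 0.88 
torch_top [0.53  0.356 0.107] 0.56
```

View pics/w4.png

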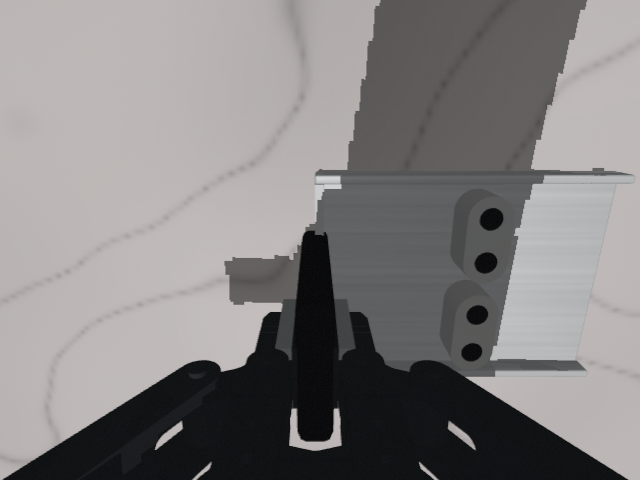

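The tray is held level with both links on it, at (480,240) and (470,333), and sits centred for the tunnel. Sliding it in and lowering.

{"api": "drive_tool", "payload": {
  "targets": [
    {"hand": 0,"xyz": [0.02,0.1,0],"rot": [0,0,0]},
    {"hand": 0,"xyz": [0.02,0.2,0],"rot": [0,0,0]},
    {"hand": 0,"xyz": [0,0.3,0],"rot": [0,0,0]},
    {"hand": 0,"xyz": [0,0.3,0],"rot": [0,0,0]},
    {"hand": 0,"xyz": [0,0.3,0],"rot": [0,0,0]},
    {"hand": 0,"xyz": [0,0.3,0],"rot": [0,0,0]},
    {"hand": 0,"xyz": [0,0.3,0],"rot": [0,0,0]},
    {"hand": 0,"xyz": [0,0.3,0],"rot": [0,0,0]},
    {"hand": 0,"xyz": [0,0.3,0],"rot": [0,0,0]},
    {"hand": 0,"xyz": [0,0.3,0],"rot": [0,0,0]},
    {"hand": 0,"xyz": [0,0.3,0],"rot": [0,0,0]},
    {"hand": 0,"xyz": [0,0.14,0],"rot": [0,0,0]},
    {"hand": 0,"xyz": [0,0,0],"rot": [0,0,0]},
    {"hand": 0,"xyz": [0,0,-0.06],"rot": [0,0,0]},
    {"hand": 0,"xyz": [0,0,-0.06],"rot": [0,0,0]},
    {"hand": 0,"xyz": [0,0,0],"rot": [0,0,0]},
    {"hand": 0,"xyz": [0,0,0],"rot": [0,0,0]}
  ]
}}

```text
time_s: 19.75
tcp_pos: [0.5333, 0.2852, 0.0467]
tool_rot: [-0.0, -0.016, 1.0, -0.0]
wrist_force: [0.5, 0.1, -2.7]
opening: 0.132
finger_force: 78.1
```

Run:
```python
from h import *
st(); p=wrist('w5'); P(p,['torch_top','hood','lamp_spot','tray_lip','tray_mid']);P(p,['link0'],3)
for c in('side','scene'):
    p=look(c,c+'5');P(p,['tray_grip','tray_lip','torch_top','hood'],1);P(p,['link0'],3)
```

```text
t 19.75 tcp [0.5333 0.2852 0.0467] xax [-0.999 -0.033  0.   ] zax [-0. -0. -1.] q [-0.79  0.73  0.31  1.78 -0.33  0.68  1.31] F [ 0.5  0.1 -2.7] op 0.132 ff 78.1
torch_top [0.527 0.358 0.106] 0.93 
hood [ 0.53   0.356 -0.004] 0.79 
lamp_spot [0.532 0.357 0.105] 0.51 
tray_mid [0.532 0.353 0.001] 0.75 
tray_grip [0.532 0.286 0.059] 0.65 
tray_lip [0.528 0.426 0.004] 0.93 
link0 [0.505 0.364 0.011] 0.5 
link0 [0.533 0.29  0.06 ] 0.32 
tray_grip [0.536 0.283 0.058] 0.93 
tray_lip [ 0.531  0.425 -0.001] 0.78 
torch_top [0.527 0.356 0.11 ] 0.68 
hood [0.536 0.356 0.004] 0.94
```

View pics/w5.png

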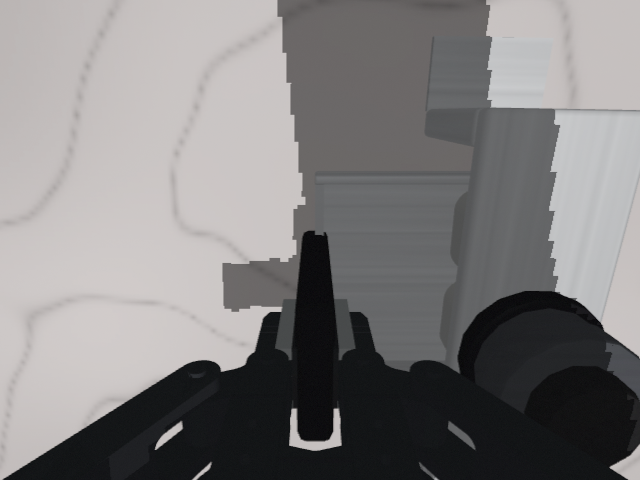

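{"api": "drive_tool", "payload": {
  "targets": [
    {"hand": 0,"xyz": [0,0,-0.01],"rot": [0,0,0]},
    {"hand": 0.3,"xyz": [0,0,0],"rot": [0,0,0]},
    {"hand": 0.3,"xyz": [0,0,0],"rot": [0,0,0]},
    {"hand": 0.3,"xyz": [0,0,0],"rot": [0,0,0]},
    {"hand": 0.3,"xyz": [0,0,0.2],"rot": [0,0,0]},
    {"hand": 0.3,"xyz": [0,0,0.6],"rot": [0,0,0]},
    {"hand": 0.3,"xyz": [0,0,0.6],"rot": [0,0,0]},
    {"hand": 0.3,"xyz": [0,0,0.6],"rot": [0,0,0]},
    {"hand": 0.0,"xyz": [0,0,0.4],"rot": [0,0,0]},
    {"hand": 0,"xyz": [-0.03,0.4,0],"rot": [0,0,0]},
    {"hand": 0,"xyz": [-0.03,0.5,0],"rot": [0,0,0]},
    {"hand": 0,"xyz": [-0.02,0.52,0],"rot": [0,0,0]},
    {"hand": 0,"xyz": [0,0,-0.3],"rot": [0,0,0]},
    {"hand": 0,"xyz": [0,0,-0.3],"rot": [0,0,0]},
    {"hand": 0,"xyz": [0,0,-0.2],"rot": [0,0,0]},
    {"hand": 0,"xyz": [0,0,0],"rot": [0,0,0]},
    {"hand": 0,"xyz": [0,0,0],"rot": [0,0,0]}
  ],
  "newtons": 30
}}

```text
time_s: 22.4
tcp_pos: [0.5294, 0.356, 0.126]
tool_rot: [-0.0, -0.016, 1.0, -0.0]
wrist_force: [0.2, 0.4, 0.0]
opening: 0.002
finger_force: 0.0
```

Run:
```python
from h import *
st()
for c in('side','scene'):
    p=look(c,c+'6');P(p,['tray_grip','tray_lip','torch_top'],1);P(p,['link0'],2)
```

```text
t 22.4 tcp [0.5294 0.356  0.126 ] xax [-0.999 -0.033  0.   ] zax [-0.    -0.001 -1.   ] q [-0.91  0.66  0.36  1.67 -0.29  0.87  1.17] F [0.2 0.4 0. ] op 0.002 ff 0.0
tray_grip [0.531 0.283 0.058] 0.82 
tray_lip [0.528 0.424 0.002] 0.72 
torch_top [0.53  0.354 0.11 ] 0.64 
link0 [0.504 0.364 0.009] 0.47 
tray_grip [0.538 0.286 0.059] 0.9 
tray_lip [ 0.526  0.427 -0.001] 0.94 
torch_top [0.526 0.356 0.108] 0.49 
link0 [0.528 0.355 0.108] 0.61
```

Now press in stages, watching the force.

{"api": "drive_tool", "payload": {
  "targets": [
    {"hand": 0,"xyz": [0,0,-0.2],"rot": [0,0,0]},
    {"hand": 0,"xyz": [0,0,-0.16],"rot": [0,0,0]},
    {"hand": 0,"xyz": [0,0,-0.1],"rot": [0,0,0]},
    {"hand": 0,"xyz": [0,0,0],"rot": [0,0,0]},
    {"hand": 0,"xyz": [0,0,0],"rot": [0,0,0]}
  ]
}}

```text
time_s: 23.4
tcp_pos: [0.5287, 0.3567, 0.1031]
tool_rot: [-0.001, -0.017, 1.0, -0.0]
wrist_force: [-1.4, -0.6, 3.4]
opening: 0.0
finger_force: 1.5
```

{"api": "drive_tool", "payload": {
  "targets": [
    {"hand": 0,"xyz": [0,0,-0.04],"rot": [0,0,0]},
    {"hand": 0,"xyz": [0,0,-0.04],"rot": [0,0,0]},
    {"hand": 0,"xyz": [0,0,0],"rot": [0,0,0]},
    {"hand": 0,"xyz": [0,0,0],"rot": [0,0,0]}
  ]
}}

```text
time_s: 23.8
tcp_pos: [0.529, 0.3569, 0.1001]
tool_rot: [-0.0, -0.017, 1.0, 0.0]
wrist_force: [-4.2, -1.3, 9.4]
opening: 0.001
finger_force: 4.9
```

{"api": "drive_tool", "payload": {
  "targets": [
    {"hand": 0,"xyz": [0,0,-0.02],"rot": [0,0,0]},
    {"hand": 0,"xyz": [0,0,0],"rot": [0,0,0]},
    {"hand": 0,"xyz": [0,0,0],"rot": [0,0,0]},
    {"hand": 0,"xyz": [0,0,0],"rot": [0,0,0]},
    {"hand": 0,"xyz": [0,0,0],"rot": [0,0,0]},
    {"hand": 0,"xyz": [0,0,0],"rot": [0,0,0]},
    {"hand": 0,"xyz": [0,0,0],"rot": [0,0,0]},
    {"hand": 0,"xyz": [0,0,0],"rot": [0,0,0]},
    {"hand": 0,"xyz": [0,0,0],"rot": [0,0,0]},
    {"hand": 0,"xyz": [0,0,0],"rot": [0,0,0]},
    {"hand": 0,"xyz": [0,0,0],"rot": [0,0,0]},
    {"hand": 0,"xyz": [0,0,0],"rot": [0,0,0]},
    {"hand": 0,"xyz": [0,0,0],"rot": [0,0,0]},
    {"hand": 0,"xyz": [0,0,0],"rot": [0,0,0]},
    {"hand": 0,"xyz": [0,0,0],"rot": [0,0,0]},
    {"hand": 0,"xyz": [0,0,0],"rot": [0,0,0]},
    {"hand": 0,"xyz": [0,0,0],"rot": [0,0,0]},
    {"hand": 0,"xyz": [0,0,0],"rot": [0,0,0]},
    {"hand": 0,"xyz": [0,0,0],"rot": [0,0,0]},
    {"hand": 0,"xyz": [0,0,0],"rot": [0,0,0]}
  ]
}}

```text
time_s: 25.8
tcp_pos: [0.529, 0.3569, 0.0999]
tool_rot: [-0.0, -0.017, 1.0, 0.0]
wrist_force: [-7.2, -3.1, 17.3]
opening: -0.004
finger_force: 8.3
```

{"api": "drive_tool", "payload": {
  "targets": [
    {"hand": 0,"xyz": [0,0,0],"rot": [0,0,0]},
    {"hand": 0,"xyz": [0,0,0],"rot": [0,0,0]},
    {"hand": 0,"xyz": [0,0,0],"rot": [0,0,0]},
    {"hand": 0,"xyz": [0,0,0],"rot": [0,0,0]},
    {"hand": 0,"xyz": [0,0,0],"rot": [0,0,0]},
    {"hand": 0,"xyz": [0,0,0],"rot": [0,0,0]},
    {"hand": 0,"xyz": [0,0,0],"rot": [0,0,0]},
    {"hand": 0,"xyz": [0,0,0],"rot": [0,0,0]},
    {"hand": 0,"xyz": [0,0,0],"rot": [0,0,0]},
    {"hand": 0,"xyz": [0,0,0],"rot": [0,0,0]}
  ]
}}

```text
time_s: 26.8
tcp_pos: [0.5291, 0.3569, 0.1]
tool_rot: [-0.0, -0.017, 1.0, 0.0]
wrist_force: [-7.9, -3.2, 16.5]
opening: -0.001
finger_force: 8.3
```

{"api": "drive_tool", "payload": {
  "targets": [
    {"hand": 0,"xyz": [0,0,0.2],"rot": [0,0,0]},
    {"hand": 0,"xyz": [0,0,0.6],"rot": [0,0,0]},
    {"hand": 0,"xyz": [0,0,0.6],"rot": [0,0,0]},
    {"hand": 0.35,"xyz": [0.04,-0.5,0],"rot": [0,0,0]},
    {"hand": 0.35,"xyz": [0.04,-0.5,0],"rot": [0,0,0]},
    {"hand": 0.35,"xyz": [0,-0.43,0],"rot": [0,0,0]},
    {"hand": 0.35,"xyz": [0,0,0],"rot": [0,0,0]},
    {"hand": 0.35,"xyz": [0,0,0],"rot": [0,0,0]}
  ]
}}

```text
time_s: 27.6
tcp_pos: [0.5335, 0.2856, 0.1684]
tool_rot: [0.0, -0.017, 1.0, 0.0]
wrist_force: [1.2, -0.1, 0.1]
opening: 0.349
finger_force: 0.0
```

Run:
```python
from h import *
st(); p=wrist('w7'); P(p,['tray_grip','tray_lip','tray_mid']);P(p,['link0'],2)
m=p['img'].astype(int).sum(2)[180:300,285:340]<75; ys,xs=np.nonzero(m); print(xs.min()+285,xs.max()+285,ys.min()+180,ys.max()+180)
u=(xs.min()+xs.max())/2+285; print(ray(p,u,250,.085),ray(p,u,ys.max()+180,.085))
```

```text
t 27.6 tcp [0.5335 0.2856 0.1684] xax [-0.999 -0.033 -0.001] zax [ 0.001  0.001 -1.   ] q [-0.84  0.56  0.39  1.73 -0.26  0.9   1.25] F [ 1.2 -0.1  0.1] op 0.349 ff 0.0
tray_grip [0.532 0.287 0.059] 0.9 
tray_lip [0.528 0.425 0.004] 0.93 
307 325 185 284
[0.53333233 0.28725296 0.085     ] [0.5553739  0.28799928 0.085     ]
```

{"api": "drive_tool", "payload": {
  "targets": [
    {"hand": 0.35,"xyz": [0,0,-0.6],"rot": [0,0,0]},
    {"hand": 0.35,"xyz": [0,0,-0.6],"rot": [0,0,0]},
    {"hand": 0.35,"xyz": [0,0,-0.6],"rot": [0,0,0]},
    {"hand": 0.35,"xyz": [0,0,-0.4],"rot": [0,0,0]},
    {"hand": 0.35,"xyz": [0,0,-0.24],"rot": [0,0,0]},
    {"hand": 0.35,"xyz": [0,0,0],"rot": [0,0,0]},
    {"hand": 0.35,"xyz": [0,0,0],"rot": [0,0,0]},
    {"hand": 0,"xyz": [0,0,0],"rot": [0,0,0]},
    {"hand": 0,"xyz": [0,0,0],"rot": [0,0,0]},
    {"hand": 0,"xyz": [0,0,0],"rot": [0,0,0]},
    {"hand": 0,"xyz": [0,0,0],"rot": [0,0,0]},
    {"hand": 0,"xyz": [0,0,0],"rot": [0,0,0]},
    {"hand": 0,"xyz": [0,0,0],"rot": [0,0,0]}
  ],
  "newtons": 80
}}

```text
time_s: 29.15
tcp_pos: [0.5341, 0.2859, 0.0477]
tool_rot: [0.001, -0.017, 1.0, 0.001]
wrist_force: [-0.6, -1.3, 7.0]
opening: 0.129
finger_force: 78.8
```

{"api": "drive_tool", "payload": {
  "targets": [
    {"hand": 0,"xyz": [0,0,0.06],"rot": [0,0,0]},
    {"hand": 0,"xyz": [0,0,0.06],"rot": [0,0,0]},
    {"hand": 0,"xyz": [0,-0.1,0],"rot": [0,0,0]},
    {"hand": 0,"xyz": [0,-0.2,0],"rot": [0,0,0]},
    {"hand": 0,"xyz": [0,-0.3,0],"rot": [0,0,0]},
    {"hand": 0,"xyz": [0,-0.3,0],"rot": [0,0,0]},
    {"hand": 0,"xyz": [0,-0.3,0],"rot": [0,0,0]},
    {"hand": 0,"xyz": [0,-0.3,0],"rot": [0,0,0]},
    {"hand": 0,"xyz": [0,-0.3,0],"rot": [0,0,0]},
    {"hand": 0,"xyz": [0,-0.3,0],"rot": [0,0,0]},
    {"hand": 0,"xyz": [0,-0.3,0],"rot": [0,0,0]},
    {"hand": 0,"xyz": [0,-0.3,0],"rot": [0,0,0]},
    {"hand": 0,"xyz": [0,-0.3,0],"rot": [0,0,0]},
    {"hand": 0,"xyz": [0,-0.3,0.1],"rot": [0,0,0]},
    {"hand": 0,"xyz": [0,-0.3,0.2],"rot": [0,0,0]},
    {"hand": 0,"xyz": [0,-0.3,0.3],"rot": [0,0,0]},
    {"hand": 0,"xyz": [0,-0.2,0.3],"rot": [0,0,0]},
    {"hand": 0,"xyz": [0,-0.1,0.2],"rot": [0,0,0]},
    {"hand": 0,"xyz": [0,0,0.1],"rot": [0,0,0]},
    {"hand": 0,"xyz": [0,0,0],"rot": [0,0,0]}
  ]
}}

```text
time_s: 31.15
tcp_pos: [0.5337, 0.0764, 0.1133]
tool_rot: [0.001, -0.017, 1.0, 0.001]
wrist_force: [-0.1, 0.5, -2.4]
opening: 0.13
finger_force: 78.0
```

Run:
```python
from h import *
st(); p=wrist('w8'); P(p,['tray_lip','tray_mid']);P(p,['link0'],3)
P(look('side','s8'),['bin','rest','rest_top','link0'],2)
```

```text
t 31.15 tcp [0.5337 0.0764 0.1133] xax [-0.999 -0.035 -0.002] zax [ 0.002  0.001 -1.   ] q [-0.49  0.53  0.34  1.94 -0.27  0.71  1.62] F [-0.1  0.5 -2.4] op 0.13 ff 78.0
tray_lip [0.527 0.219 0.072] 0.76 
tray_mid [0.531 0.149 0.07 ] 0.79 
link0 [0.508 0.149 0.081] 0.88 
link0 [0.551 0.155 0.078] 0.63 
bin [ 0.639 -0.179 -0.   ] 0.89 
rest [ 0.424 -0.327 -0.003] 0.57 
rest [ 0.713  0.264 -0.001] 0.35 
rest_top [ 0.42  -0.33   0.056] 0.98 
rest_top [0.532 0.358 0.107] 0.65 
link0 [ 0.714  0.267 -0.001] 0.54 
link0 [0.504 0.152 0.076] 0.53
```

View pics/s8.png

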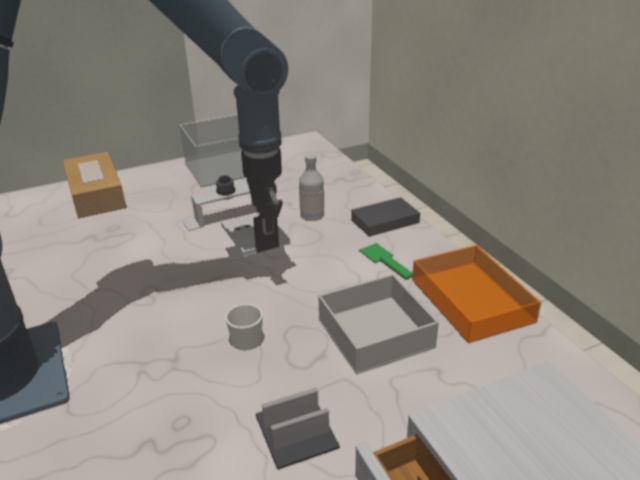

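The tray is held level out of the bridge. The cabinet with an open drawer at side (410,430) lies near the pouring spot, so I'll locate it before tipping.

Run:
```python
from h import *
p=look('scene'); 
for n,u,v,z in(('cab bottom front',130,196,0),('cab right bottom',197,150,0),('cab top c',125,150,.12),('cab top right',193,117,.12),('drawer front end',215,130,.06)): print(n,np.round(ray(p,u,v,z),3))
P(p,['bin','rest','link0'])
s=look('side')
for u,v,z in((410,415,.1),(410,415,.2),(360,450,.05),(360,450,.1)): print(u,v,z,np.round(ray(s,u,v,z),3))
```

```text
cab bottom front [ 0.725 -0.481  0.   ]
cab right bottom [ 0.471 -0.558  0.   ]
cab top c [ 0.704 -0.482  0.12 ]
cab top right [ 0.488 -0.519  0.12 ]
drawer front end [ 0.425 -0.521  0.06 ]
bin [ 0.64  -0.181  0.002] 0.95 
rest [ 0.42  -0.324 -0.002] 0.82 
link0 [0.552 0.154 0.078] 0.8 
410 415 0.1 [ 0.542 -0.445  0.1  ]
410 415 0.2 [ 0.489 -0.518  0.2  ]
360 450 0.05 [ 0.473 -0.432  0.05 ]
360 450 0.1 [ 0.453 -0.467  0.1  ]
```

{"api": "drive_tool", "payload": {
  "targets": [
    {"hand": 0,"xyz": [0.05,-0.1,0.15],"rot": [0,0,0]},
    {"hand": 0,"xyz": [0.1,-0.2,0.2],"rot": [0,0,0]},
    {"hand": 0,"xyz": [0.15,-0.3,0.2],"rot": [0,0,0]},
    {"hand": 0,"xyz": [0.15,-0.4,0.2],"rot": [0,0,0]},
    {"hand": 0,"xyz": [0.15,-0.5,0.2],"rot": [0,0,0]},
    {"hand": 0,"xyz": [0.15,-0.55,0.1],"rot": [0,0,0]},
    {"hand": 0,"xyz": [0.15,-0.55,0],"rot": [0,0,0]},
    {"hand": 0,"xyz": [0.15,-0.55,0],"rot": [0,0,0]},
    {"hand": 0,"xyz": [0.15,-0.55,0],"rot": [0,0,0]},
    {"hand": 0,"xyz": [0.15,-0.55,0],"rot": [0,0,0]},
    {"hand": 0,"xyz": [0.15,-0.55,0],"rot": [0,0,0]},
    {"hand": 0,"xyz": [0.15,-0.55,0],"rot": [0,0,0]},
    {"hand": 0,"xyz": [0.15,-0.55,0],"rot": [0,0,0]},
    {"hand": 0,"xyz": [0.15,-0.5,0],"rot": [0,0,0]},
    {"hand": 0,"xyz": [0.15,-0.4,0],"rot": [0,0,0]},
    {"hand": 0,"xyz": [0.08,-0.3,0],"rot": [0,0,0]},
    {"hand": 0,"xyz": [0,-0.2,0],"rot": [0,0,0]},
    {"hand": 0,"xyz": [0,-0.1,0],"rot": [0,0,0]},
    {"hand": 0,"xyz": [0,0,0],"rot": [0,0,0]},
    {"hand": 0,"xyz": [0,0,0],"rot": [0,0,0]}
  ]
}}

```text
time_s: 33.85
tcp_pos: [0.6422, -0.2934, 0.1648]
tool_rot: [-0.0, -0.017, 1.0, 0.0]
wrist_force: [0.2, 0.3, -2.2]
opening: 0.132
finger_force: 78.1
```

Run:
```python
from h import *
st(); p=wrist('w9'); P(p,['tray_lip','tray_mid','bin']);P(p,['link0'],3)
```

```text
t 33.85 tcp [ 0.6422 -0.2934  0.1648] xax [-0.999 -0.035  0.   ] zax [-0.     0.001 -1.   ] q [ 0.13  0.73  0.38  1.44 -0.3   1.03  2.18] F [ 0.2  0.3 -2.2] op 0.132 ff 78.1
tray_lip [ 0.638 -0.151  0.121] 0.81 
tray_mid [ 0.639 -0.226  0.123] 0.82 
link0 [ 0.659 -0.216  0.129] 0.62 
link0 [ 0.617 -0.218  0.131] 0.55
```

View pics/w9.png

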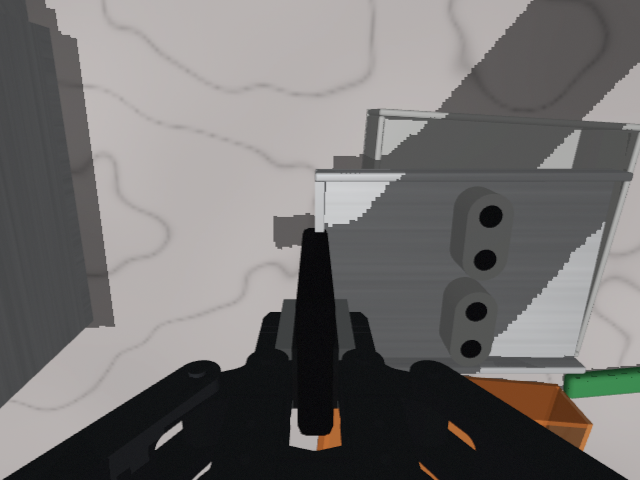

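The tray is over the bin with both links in place at (482,238) and (473,330), and the lip is at y = -0.15 inside the bin outline. Tipping to 30° first.

{"api": "drive_tool", "payload": {
  "targets": [
    {"hand": 0,"xyz": [0,0.045,0.11],"rot": [-0.0104,-0.0003,0]},
    {"hand": 0,"xyz": [0,0.045,0.11],"rot": [-0.0104,-0.0003,0]},
    {"hand": 0,"xyz": [0,0.045,0.11],"rot": [-0.0104,-0.0003,0]},
    {"hand": 0,"xyz": [0,0.045,0.11],"rot": [-0.0104,-0.0003,0]},
    {"hand": 0,"xyz": [0,0.045,0.05],"rot": [-0.0104,-0.0003,0]},
    {"hand": 0,"xyz": [0,0.045,0.05],"rot": [-0.0104,-0.0003,0]},
    {"hand": 0,"xyz": [0,0.045,0.05],"rot": [-0.0104,-0.0003,0]},
    {"hand": 0,"xyz": [0,0.045,0.05],"rot": [-0.0104,-0.0003,0]},
    {"hand": 0,"xyz": [0,0,0],"rot": [0,0,0]},
    {"hand": 0,"xyz": [0,0,0],"rot": [0,0,0]}
  ]
}}

```text
time_s: 35.1
tcp_pos: [0.6423, -0.2757, 0.1966]
tool_rot: [0.003, -0.017, 0.966, -0.258]
wrist_force: [0.9, -0.6, -2.1]
opening: 0.131
finger_force: 78.6
```

Run:
```python
from h import *
st(); p=wrist(); P(p,['tray_lip','tray_mid']);P(p,['link0'],3)
for c in ('side','scene'): P(look(c,c+'10'),['tray_lip'],1);P(look(c),['link0'],3)
```

```text
t 35.1 tcp [ 0.6423 -0.2757  0.1966] xax [-0.999 -0.034  0.003] zax [ 0.015 -0.498 -0.867] q [-0.37  0.73  0.71  1.64  0.08  0.79  1.73] F [ 0.9 -0.6 -2.1] op 0.131 ff 78.6
tray_lip [ 0.638 -0.176  0.09 ] 0.97 
tray_mid [ 0.638 -0.238  0.122] 0.73 
link0 [ 0.661 -0.186  0.104] 0.95 
link0 [ 0.638 -0.236  0.116] 0.72 
link0 [ 0.62  -0.188  0.108] 0.64 
tray_lip [ 0.636 -0.177  0.088] 0.76 
link0 [ 0.66  -0.152  0.015] 0.77 
tray_lip [ 0.644 -0.176  0.085] 0.56 
link0 [ 0.62  -0.16   0.018] 0.72 
link0 [ 0.657 -0.148  0.018] 0.6 
link0 [0.774 0.026 0.001] 0.35
```

{"api": "drive_tool", "payload": {
  "targets": [
    {"hand": 0,"xyz": [0,-0.045,0],"rot": [0.0104,0.0003,0]},
    {"hand": 0,"xyz": [0,-0.045,0],"rot": [0.0104,0.0003,0]},
    {"hand": 0,"xyz": [0,-0.045,0],"rot": [0.0104,0.0003,0]},
    {"hand": 0,"xyz": [0,-0.045,0],"rot": [0.0104,0.0003,0]},
    {"hand": 0,"xyz": [0,-0.045,0],"rot": [0.0104,0.0003,0]},
    {"hand": 0,"xyz": [0,-0.045,0],"rot": [0.0104,0.0003,0]},
    {"hand": 0,"xyz": [0,-0.045,0],"rot": [0.0104,0.0003,0]},
    {"hand": 0,"xyz": [0,-0.045,0],"rot": [0.0104,0.0003,0]},
    {"hand": 0,"xyz": [0,0,0],"rot": [0,0,0]},
    {"hand": 0,"xyz": [0,0,0],"rot": [0,0,0]}
  ]
}}

```text
time_s: 36.7
tcp_pos: [0.6418, -0.2952, 0.1965]
tool_rot: [-0.0, -0.016, 1.0, -0.001]
wrist_force: [-0.3, -0.3, -3.7]
opening: 0.131
finger_force: 78.7
```

Run:
```python
from h import *
st(); p=wrist(); P(p,['tray_lip','tray_mid']);P(p,['link0'],3)
p=look('scene','s11'); P(p,['tray_lip','rest_top','rest']);P(p,['link0'],3);P(look('side'),['rest_top','rest','tray_grip'])
```

```text
t 36.7 tcp [ 0.6418 -0.2952  0.1965] xax [-0.999 -0.033  0.   ] zax [-0.    -0.002 -1.   ] q [ 0.12  0.7   0.4   1.42 -0.28  1.08  2.17] F [-0.3 -0.3 -3.7] op 0.131 ff 78.7
tray_lip [ 0.637 -0.156  0.153] 0.86 
tray_mid [ 0.64  -0.224  0.149] 0.85 
tray_lip [ 0.64  -0.151  0.147] 0.58 
rest_top [ 0.425 -0.327  0.059] 0.88 
rest [ 0.42  -0.326 -0.   ] 0.74 
link0 [ 0.617 -0.161  0.019] 0.47 
link0 [ 0.659 -0.151  0.017] 0.41 
rest_top [ 0.422 -0.327  0.056] 0.88 
rest [ 0.423 -0.326 -0.004] 0.64 
tray_grip [ 0.641 -0.293  0.211] 0.55
```

View pics/s11.png

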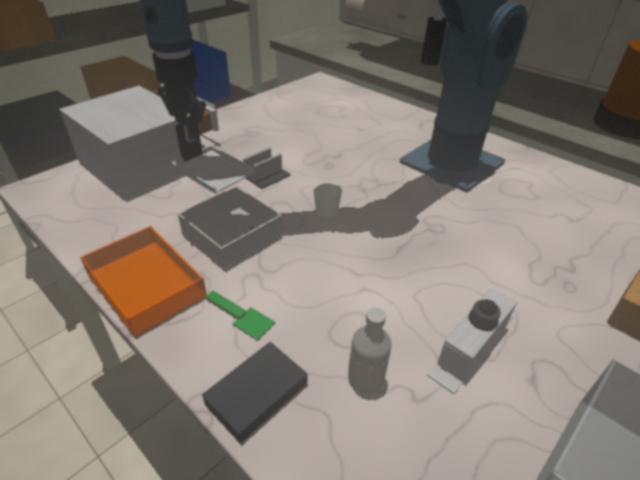

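Both links lie in the bin at (238,212) and the tray is empty and level. Next I'll carry it above the rest.

{"api": "drive_tool", "payload": {
  "targets": [
    {"hand": 0,"xyz": [-0.2,-0.05,0],"rot": [0,0,-0.0015]},
    {"hand": 0,"xyz": [-0.4,-0.15,0],"rot": [0,0,-0.0016]},
    {"hand": 0,"xyz": [-0.4,-0.15,0],"rot": [0,0,-0.0016]},
    {"hand": 0,"xyz": [-0.4,-0.15,0],"rot": [0,0,-0.0016]},
    {"hand": 0,"xyz": [-0.4,-0.15,0],"rot": [0,0,-0.0016]},
    {"hand": 0,"xyz": [-0.4,-0.15,0],"rot": [0,0,-0.0016]},
    {"hand": 0,"xyz": [-0.4,-0.15,0],"rot": [0,0,-0.0016]},
    {"hand": 0,"xyz": [-0.4,-0.15,0],"rot": [0,0,-0.0016]},
    {"hand": 0,"xyz": [-0.4,-0.15,0],"rot": [0,0,-0.0016]},
    {"hand": 0,"xyz": [-0.4,-0.15,0],"rot": [0,0,-0.0016]},
    {"hand": 0,"xyz": [-0.4,-0.15,-0.2],"rot": [0,0,-0.0014]},
    {"hand": 0,"xyz": [-0.28,-0.15,-0.4],"rot": [0,0,0]},
    {"hand": 0,"xyz": [0,0,-0.2],"rot": [0,0,0]},
    {"hand": 0,"xyz": [0,0,0],"rot": [0,0,0]},
    {"hand": 0,"xyz": [0,0,0],"rot": [0,0,0]}
  ]
}}

```text
time_s: 38.85
tcp_pos: [0.4192, -0.3792, 0.1571]
tool_rot: [0.0, 0.037, 0.999, 0.0]
wrist_force: [-0.2, 0.3, -2.4]
opening: 0.129
finger_force: 78.7
```

Run:
```python
from h import *
st(); p=wrist('w12'); P(p,['tray_lip','tray_mid'])
p=look('side','s12'); P(p,['tray_lip','tray_grip','rest_top','rest'])
p=look('scene'); P(p,['tray_lip','tray_grip','rest_top','rest']); P(p,['link0'],2)
```

```text
t 38.85 tcp [ 0.4192 -0.3792  0.1571] xax [-0.997  0.074 -0.001] zax [ 0.001  0.    -1.   ] q [ 0.33  0.52  0.44  1.85 -0.29  0.84  2.41] F [-0.2  0.3 -2.4] op 0.129 ff 78.7
tray_lip [ 0.43  -0.24   0.111] 0.75 
tray_mid [ 0.423 -0.311  0.112] 0.89 
tray_lip [ 0.426 -0.238  0.11 ] 0.73 
tray_grip [ 0.417 -0.378  0.167] 0.89 
rest_top [ 0.423 -0.327  0.056] 0.92 
rest [ 0.422 -0.325 -0.005] 0.64 
tray_lip [ 0.43  -0.236  0.109] 0.84 
tray_grip [ 0.421 -0.38   0.167] 0.61 
rest_top [ 0.424 -0.326  0.06 ] 0.84 
rest [ 0.421 -0.322  0.   ] 0.71 
link0 [ 0.618 -0.162  0.017] 0.51 
link0 [ 0.658 -0.151  0.013] 0.4
```

View pics/s12.png

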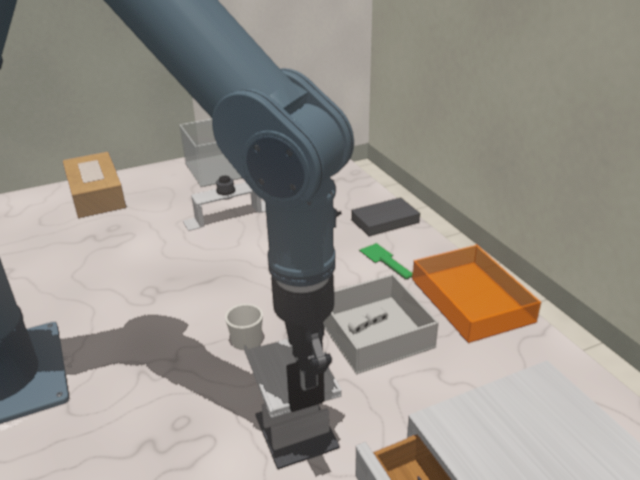

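The tray is above the rest with clear room to the drawer, and the links lie in the bin at (368,322). Lowering.

{"api": "drive_tool", "payload": {
  "targets": [
    {"hand": 0,"xyz": [0,0,-0.3],"rot": [0,0,0]},
    {"hand": 0,"xyz": [0,0,-0.3],"rot": [0,0,0]},
    {"hand": 0,"xyz": [0,0,-0.3],"rot": [0,0,0]},
    {"hand": 0,"xyz": [0,0,-0.1],"rot": [0,0,0]},
    {"hand": 0,"xyz": [0,0,-0.04],"rot": [0,0,0]},
    {"hand": 0,"xyz": [0,0,0],"rot": [0,0,0]},
    {"hand": 0,"xyz": [0,0,0],"rot": [0,0,0]}
  ]
}}

```text
time_s: 40.25
tcp_pos: [0.4184, -0.3799, 0.1052]
tool_rot: [0.0, 0.037, 0.999, -0.0]
wrist_force: [-0.2, 0.3, -2.5]
opening: 0.131
finger_force: 78.7
```

{"api": "drive_tool", "payload": {
  "targets": [
    {"hand": 0,"xyz": [0,0,-0.025],"rot": [0,0,0]},
    {"hand": 0,"xyz": [0,0,-0.025],"rot": [0,0,0]},
    {"hand": 0,"xyz": [0,0,0],"rot": [0,0,0]},
    {"hand": 0,"xyz": [0,0,0],"rot": [0,0,0]}
  ]
}}

```text
time_s: 40.65
tcp_pos: [0.4184, -0.3798, 0.1027]
tool_rot: [0.0, 0.037, 0.999, -0.0]
wrist_force: [-0.6, 0.2, 2.2]
opening: 0.13
finger_force: 79.1
```

{"api": "drive_tool", "payload": {
  "targets": [
    {"hand": 0.15,"xyz": [0,0,0],"rot": [0,0,0]},
    {"hand": 0.25,"xyz": [0,0,0],"rot": [0,0,0]},
    {"hand": 0.35,"xyz": [0,0,0],"rot": [0,0,0]},
    {"hand": 0.35,"xyz": [0,0,0],"rot": [0,0,0]},
    {"hand": 0.35,"xyz": [0,0,0],"rot": [0,0,0]},
    {"hand": 0.35,"xyz": [0,0,0.1],"rot": [0,0,0]},
    {"hand": 0.35,"xyz": [0,0,0.3],"rot": [0,0,0]},
    {"hand": 0.35,"xyz": [0,0,0.5],"rot": [0,0,0]},
    {"hand": 0.35,"xyz": [0,0,0.5],"rot": [0,0,0]},
    {"hand": 0.35,"xyz": [0,0,0.5],"rot": [0,0,0]},
    {"hand": 0.35,"xyz": [0,0,0.5],"rot": [0,0,0]},
    {"hand": 0.35,"xyz": [0.2,0.3,0.4],"rot": [0,0,0]},
    {"hand": 0.35,"xyz": [0.2,0.5,0.2],"rot": [0,0,0]},
    {"hand": 0.35,"xyz": [0.2,0.5,0],"rot": [0,0,0]},
    {"hand": 0.35,"xyz": [0.2,0.5,0],"rot": [0,0,0]},
    {"hand": 0.35,"xyz": [0,0,0],"rot": [0,0,0]}
  ],
  "newtons": 20
}}

```text
time_s: 42.25
tcp_pos: [0.4603, -0.2856, 0.2534]
tool_rot: [0.001, 0.035, 0.999, 0.001]
wrist_force: [0.2, 0.4, -0.3]
opening: 0.35
finger_force: 0.0
```

Run:
```python
from h import *
st(); p=wrist('w13'); P(p,['tray_grip','tray_lip','tray_mid','rest_top']);P(p,['link0'],3)
p=look('side','s13'); P(p,['tray_lip','tray_grip','tray_mid','cup','rinse','scraper']);P(p,['link0'],4)
a=cv2.imread('pics/w13.png');b=cv2.imread('pics/s13.png')
cv2.imwrite('pics/c13.png',np.hstack([cv2.resize(a,(400,300)),cv2.resize(b[240:480,120:440],(400,300))]))
```

```text
t 42.25 tcp [ 0.4603 -0.2856  0.2534] xax [-0.998  0.069 -0.002] zax [ 0.002  0.002 -1.   ] q [ 0.1   0.35  0.47  1.83 -0.19  1.01  2.15] F [ 0.2  0.4 -0.3] op 0.35 ff 0.0
tray_grip [ 0.415 -0.378  0.118] 0.78 
tray_lip [ 0.43  -0.24   0.058] 0.86 
tray_mid [ 0.423 -0.311  0.061] 0.98 
link0 [ 0.622 -0.157  0.014] 0.97 
link0 [ 0.66  -0.154  0.016] 0.55 
tray_lip [ 0.428 -0.241  0.055] 0.96 
tray_grip [ 0.418 -0.378  0.115] 0.58 
tray_mid [ 0.419 -0.31   0.057] 0.7 
cup [ 0.425 -0.09  -0.001] 0.77 
rinse [ 0.718  0.268 -0.003] 0.53 
scraper [0.777 0.022 0.003] 0.96 
link0 [ 0.658 -0.15   0.018] 0.79 
link0 [ 0.618 -0.156  0.01 ] 0.49
```

View pics/c13.png

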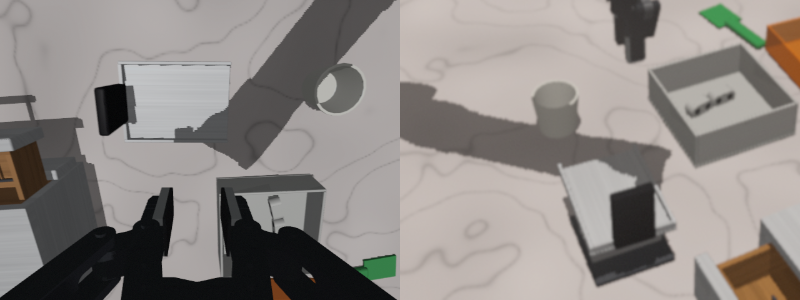

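The empty tray sits level on the rest at (175,100) in the left half. Both links are in the bin at (275,210), and the cup, bottle and scraper have not moved. Handing in.

```bash
python3 -c "
from workcell import manip
print(manip.sign_off())"
```

```text
the job is handed in; nothing more can be done
None
```

The job is handed in (no verdict was returned): I found two links, held the torch button down about 3 s with them under it and tipped both into the bin; the empty tray stands level on the rest, and the cup, rinse bottle and scraper were left alone.

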